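# Weigh two lens cells by hand and show the heavier to the inspection camera

### The job

Two capped lens cells stand on the rubber mat; one of them hides the dense, heavier glass. Lift the blue-ringed cell several centimetres clear of the mat to feel its weight and set it gently back on the mat, then lift the orange-ringed cell clear likewise; keep both upright and leave the mouse, the post and the screwdriver alone. Finish while holding the heavier cell upright in the gripper, still, in front of the inspection camera's lens: its middle level with the lens, straight ahead of it and about 100 mm away from the lens front, with the lighter cell standing released on the mat.

Things in the scene. Friction and masses are not known exactly. Their poses are not given: they have to be found in the camera images.
- blue_cell: Capped lens cell: closed black cylinder, 50 mm diameter, 55 mm tall, blue ring 34 to 43 mm up its side, blue disc on its dark cap. Stands upright on the mat. Origin: centre of its underside, z up its axis. Either cell may hide the dense glass, it varies from run to run and cannot be seen: that cell weighs 290 to 410 g, the other 125 to 175 g. The glass has 1 to 2 mm of play inside.
- orange_cell: Capped lens cell: closed black cylinder, 50 mm diameter, 55 mm tall, orange ring 34 to 43 mm up its side, orange disc on its dark cap. Stands upright on the mat. Origin: centre of its underside, z up its axis. Either cell may hide the dense glass, it varies from run to run and cannot be seen: that cell weighs 290 to 410 g, the other 125 to 175 g. The glass has 1 to 2 mm of play inside.
- blue_mid (a point): Middle of the blue-ringed cell, on its axis 27.5 mm above its underside.
- orange_mid (a point): Middle of the orange-ringed cell, on its axis 27.5 mm above its underside.
- mat: Fixed flat grey rubber mat, 160 mm (its x) by 260 mm (its y), 4 mm thick, on the bench. Origin: centre of its underside; its top is 4 mm above the bench. The cells stand side by side along its y, at least 120 mm apart between centres.
- camera: Fixed inspection camera: a blue box 80 x 46 x 46 mm on a steel post with a 70 mm square foot, a black lens barrel 38 mm in diameter pointing level along the camera's own -x. Origin: centre of the foot's underside; z up. The lens axis is 130 mm above the bench; the lens front is 70 mm along -x from the origin; the highest point is 153 mm above the bench.
- view_point (a point): Point in the air straight in front of the camera's lens, on the lens axis, 100 mm from the lens front and 130 mm above the bench: where the middle of the heavier cell is to be held.
- mouse: Bystander: black and green computer mouse, 100 x 58 x 35 mm, loose on the bench. Origin: centre of its underside, x along its length. Leave alone.
- post: Bystander: steel optical post 13 mm in diameter and 75 mm tall on a round foot 56 mm in diameter, loose. Origin: centre of its underside. Leave alone.
- driver: Bystander: screwdriver with a red handle, 170 mm long, lying loose along its own x, some 30 mm high. Origin on its underside. Leave alone.
Mind the look-alikes: they are no part of the job. Leave any yellow look-alike of the blue_cell alone. What is shaped like the orange_cell but turquoise is not meant.

How it is judged:
By the outcome, as a careful person would: the job done as asked, in the order asked, and still so for the second after the job is handed in, while the arm keeps its last pose, push and grip.
It also fails if it takes over 64 s, if anything falls off the work surface, if the arm or the gripper's body presses on something with over 40 N, if the wrist force passes 120 N, or if a joint passes its speed limit or range.

### The arm

A 7-joint arm with a two-finger parallel gripper is mounted at the origin on the work surface. World frame = base frame: x ahead of the robot, y to its left, z up, the work surface at z = 0. Lengths are in m, angles in rad, forces in N, time in s.
With the tool pointing down it reaches from about 0.425 to 0.925 m from the base axis. Payload 6.8 kg.
Tool frame: the origin (TCP) lies on the mounting face of the last link; the fingertips stand 173 mm ahead of it and the grasp point (between the pads) lies 155 mm ahead of it; z points along the fingers, y is the line along which they close (so a half turn about z gives the same grasp; the last joint's range is limited). The gripper opens to 85 mm and grips with 20 to 120 N. Pads are 22 mm wide; open, the fingers measure 114 mm over their backs; the gripper's body (76 mm by 85 mm) begins 54 mm behind the grasp point. The pads swing forward as they close: fully open they stand 13 mm farther back than shut.
Start: joints at [-1.32, 0.477, 0.022, 1.555, -0.011, 1.109, -0.083], TCP at [0.237, 0.632, 0.405] pointing down, gripper open.
Joint ranges: [-2.96, 2.96], [-0.34, 2.1], [-1.41, 1.46], [0.24, 2.44], [-1.37, 4.51], [0.17, 1.92], [-2.96, 2.96]. Speed limits (rad/s): [2.39, 2.39, 3.14, 3.14, 3.14, 3.14, 3.14].

### API

Orientations are given as a rotation vector (axis times angle).
In Python, from bench import r gives the robot as it stands.
- The arm moves only by the tool carry_out, never from a script. Its argument "moves" is a list of rows, each a list of 5 numbers: the shift along the tool's x, y, z in m, then the turn about the tool's z in rad, then the finger opening in m, from 0 to 0.0854. In form: [[dx, dy, dz, roll, claw], ...]. A call has exactly 8 rows; each row is the pose to reach, as a shift and turn from the pose commanded when the call began, along the tool's axes at that moment; what a row does not reach only later rows make up. A row lasts 1/10 s, in which the tool goes at most 50 mm and 8.59 degrees, less where a joint would pass 70% of its speed; a pose out of reach is approached as far as the arm can. A call with a gripper value outside its range is refused whole. The fingers move at their own pace and stop on an object; "force" is the grip in N (left out, the last holds). Time passes only in rows, so rows that repeat a pose let the fingers close, or fill a call up. It gives the time, the measured TCP pose, the force, the opening and the grip force at its end, in the units of the state.
- r.get_obs(): the state, without advancing time (a new reading comes with each control period).
- r.grab_frame(name): name is "scene" or "top"; returns the picture (384x512x3 uint8, red, green, blue); there is no depth.
- r.calibration(name): a dict with "fx", "fy", "cx", "cy" (pixels), "k1" (the pictures are not rectified: a ray, as slopes to the right and down, at radius r is drawn at 1 + k1 r^2 times it, then the intrinsics apply), "rvec" (rotation vector, rad) and "tvec" (3), from world to camera coordinates, as OpenCV has them. Camera axes: x right, y down, z forward; pixel columns grow to the right and rows downward; lengths in m; the calibration is good to about 2 mm. A picture is of the moment at which its call begins. calibration takes no time and is no camera call.
- r.hand_in(): hands the job in; it is judged then, once.
The state is a dict: "clock": time; "joints": joint angles; "qvel": joint speeds; "tau": joint torques, N m; "tcp_pos": TCP position; "orientation": TCP orientation; "contact_force": force on the tool from outside, world axes, zero at the start; "moment": the same for the moment, N m; "grip_width": finger opening in m; "gripper_force": force on a finger pad.
Only numpy, scipy, OpenCV 4.12 (cv2) and the standard library are available. Lean on these libraries where they do the work, as an engineer would, in place of code of your own. Each camera call takes 0.05 s, during which the arm holds its last target. There are 200 camera calls.

## Working session

There is one attempt and no reset: what is moved stays moved. The work goes in short steps, Python scripts to look and compute and a tool call to move; the robot and the scene stay as the last step left them, time stands still between calls to the robot, and variables do not carry over. Pictures are saved under pics/ and viewed, at most 10 in all, crops included, and the job is handed in when it is done.

Besides the shell and the picture viewer there is one more tool, called after ">>>" in YAML: its name, and indented under it one key for each argument. carry_out: Moves the arm, as the interface text tells. Its arguments: {"type":"object","properties":{"moves":{"type":"array","items":{"type":"array","items":{"type":"number"}}},"force":{"type":"number"}},"required":["moves"]}

```bash
mkdir -p pics; ls; python3 - <<'E'
from bench import r
import cv2
o=r.get_obs()
for k,v in o.items(): print(k,v)
for n in("scene","top"):
    print(n,r.calibration(n)); cv2.imwrite(f"pics/{n}0.png",r.grab_frame(n)[:,:,::-1])
E
```

```text
pics
clock 0.0
joints [-1.3200687   0.47782727  0.02234351  1.55646725 -0.01148527  1.1093152
 -0.08312056]
qvel [-0.00120622  0.00114928  0.00042091  0.00122624  0.00309286  0.00230685
  0.00179488]
tau [ 9.42378574e-04 -5.96465421e+01  1.60819486e+00 -2.81194317e+01
  1.23890772e-02  9.55091586e-03  6.16283003e-06]
tcp_pos [0.23694177 0.631747   0.40370061]
orientation [-5.60587096e-01 -3.09098628e+00  2.95293099e-03]
contact_force [0.19466806 0.77244746 0.54300696]
moment [ 0.0394404   0.05401029 -0.04900761]
gripper_force 0.0
grip_width 0.08549310546877528
scene {'fx': 439.6715990207747, 'fy': 439.6715990207747, 'cx': 261.52009014283465, 'cy': 192.5446827702979, 'k1': -0.06669187768336897, 'rvec': array([ 0.96413175,  2.42881883, -1.08596057]), 'tvec': array([ 0.34396564, -0.25718669,  1.66920007])}
top {'fx': 396.3973074729951, 'fy': 396.3973074729951, 'cx': 252.19440825133762, 'cy': 186.98299989719553, 'k1': 0.03903301947378627, 'rvec': array([ 2.09228101, -2.14518986,  0.2095044 ]), 'tvec': array([0.10551621, 0.59872338, 1.06986864])}
```

View pics/scene0.png

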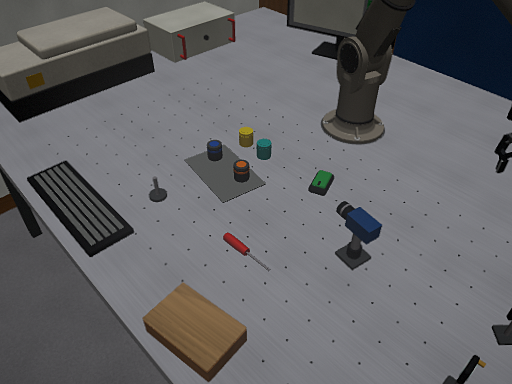

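View pics/top0.png

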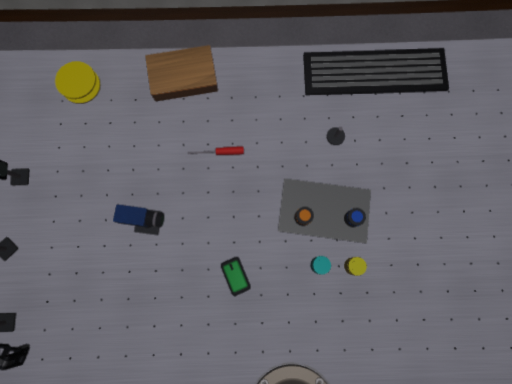

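The scene view shows the mat with the two cells. In the top view, the candidates are:
- Blue disc (357,216) and orange disc (304,215): on the grey mat.
- Yellow (357,266) and turquoise (321,265): the look-alikes, off the mat.

The inspection camera is at about (140,217), with its lens pointing image-right. The mouse is at (236,277), the driver at (218,151) and the post at (336,136). The blue and orange cells on the mat fit the description, and I'll confirm that in a crop.

```bash
cat > h.py <<'E'
import numpy as np, cv2
from bench import r
def ray(n,uv):
    c=r.calibration(n); K=np.array([[c['fx'],0,c['cx']],[0,c['fy'],c['cy']],[0,0,1]])
    p=cv2.undistortPoints(np.array(uv,float).reshape(-1,1,2),K,np.array([c['k1'],0,0,0,0]))[:,0]
    R=cv2.Rodrigues(c['rvec'])[0]
    return -R.T@c['tvec'], np.c_[p,np.ones(len(p))]@R
def plane(n,uv,z):
    o,d=ray(n,uv); return o+d*((z-o[2])/d[:,2])[:,None]
def tri(ut,us):
    (o1,d1),(o2,d2)=ray('top',ut),ray('scene',us); d1,d2=d1[0],d2[0]
    s=np.linalg.lstsq(np.c_[d1,-d2],o2-o1,rcond=None)[0]
    a,b=o1+s[0]*d1,o2+s[1]*d2; return (a+b)/2,np.linalg.norm(a-b)
def blobs(im,lo,hi,roi,mina=8):
    h=cv2.cvtColor(im,cv2.COLOR_RGB2HSV); m=cv2.inRange(h,lo,hi)
    k=np.zeros_like(m); x0,y0,x1,y1=roi; k[y0:y1,x0:x1]=m[y0:y1,x0:x1]
    n,_,s,c=cv2.connectedComponentsWithStats(k)
    return k,[(s[i].tolist(),c[i].round(2).tolist()) for i in range(1,n) if s[i][4]>=mina]
E
python3 - <<'E'
from h import *
t=cv2.imread('pics/top0.png')[:,:,::-1].copy(); s=cv2.imread('pics/scene0.png')[:,:,::-1].copy()
for nm,lo,hi in(('blue',(105,120,50),(130,255,255)),('orange',(3,150,90),(17,255,255))):
    for cam,im,roi in(('top',t,(275,175,375,245)),('scene',s,(185,130,265,200))):
        m,b=blobs(im,lo,hi,roi); print(nm,cam,b)
        if cam=='top':
            for q in b: print(plane('top',[q[1]],.059))
m,b=blobs(t,(105,100,30),(130,255,255),(100,195,170,245)); print(b)
ys,xs=np.nonzero(m); rc=cv2.minAreaRect(np.c_[xs,ys].astype(np.float32)); print(rc); bp=cv2.boxPoints(rc); print(plane('top',bp,.153).round(4))
m,b=blobs(s,(105,100,30),(130,255,255),(335,195,390,250)); print(b)
a=cv2.resize(t[165:285,270:390],(400,400),interpolation=2); b=cv2.resize(t[185:255,100:180],(400,350),interpolation=2)
c=cv2.resize(s[195:275,330:390],(300,400),interpolation=2)
out=np.zeros((800-200,800,3),np.uint8); out[:400,:400]=a; out[:350,400:]=b
cv2.imwrite('pics/crop1.png',out[:400,:,::-1]); cv2.imwrite('pics/crop2.png',cv2.resize(s[190:275,325:395],(490,595),interpolation=2)[:,:,::-1])
E
```

```text
blue top [([351, 210, 12, 13, 120], [356.78, 216.02])]
[[ 0.51101799 -0.19991141  0.059     ]]
blue scene [([209, 141, 10, 6, 46], [213.65, 143.41]), ([208, 148, 14, 5, 24], [214.46, 150.83])]
orange top [([299, 209, 12, 12, 105], [304.63, 214.81])]
[[ 0.5178997  -0.05454694  0.059     ]]
orange scene [([236, 161, 11, 6, 52], [240.79, 163.62])]
[([113, 205, 34, 21, 552], [129.87, 214.93])]
((129.67918395996094, 214.83523559570312), (31.70392417907715, 17.86672019958496), 8.746162414550781)
[[0.5024 0.4488 0.153 ]
 [0.5478 0.444  0.153 ]
 [0.5331 0.3635 0.153 ]
 [0.4879 0.3691 0.153 ]]
[([345, 207, 37, 37, 806], [362.78, 224.68])]
```

View pics/crop1.png

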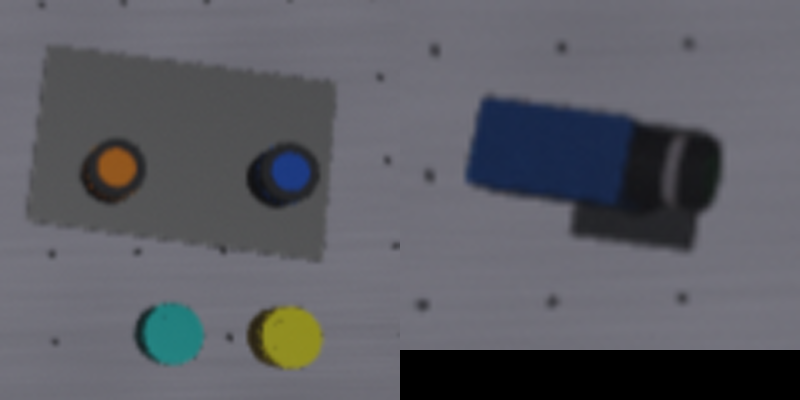

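View pics/crop2.png

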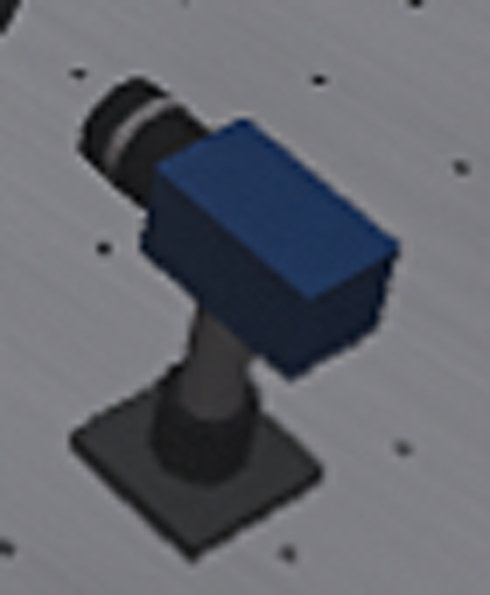

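The crop confirms it: the blue disc and orange disc cells stand on the mat, while the turquoise and yellow ones stand off it. The inspection camera crop shows the box top, the lens and the foot corners, which I'll turn into a camera pose.

```bash
python3 - <<'E'
from h import *
f=lambda p:[(x/7+325-.43,) and (x/7+325-.43,y/7+190-.43) for x,y in p]
g=lambda p:[((x-400)/5+100-.4,y/5+185-.4) for x,y in p]
F=plane('scene',f([(70,440),(193,562),(323,475)]),0.001); print('foot',F.round(4),'ctr',(F[0]+F[2])/2, np.linalg.norm(F[0]-F[1]),np.linalg.norm(F[2]-F[1]))
print('foot top view near edge',plane('top',g([(571,236),(693,250)]),.004).round(4))
T=plane('scene',f([(245,120),(157,167),(310,298),(400,245)]),.153); print('box scene',T.round(4),T.mean(0))
T2=plane('top',g([(487,96),(637,118),(618,207),(467,183)]),.153); print('box top',T2.round(4),T2.mean(0))
print('lens tip top',plane('top',g([(714,131),(705,210),(722,165)]),[.130,.130,.130]).round(4))
print('lens scene left',plane('scene',f([(140,78),(80,135),(105,180)]),.13).round(4))
for u,s in(((356.78,216.02),(213.65,143.41)),((304.63,214.81),(240.79,163.62))): print(tri([u],[s]), plane('scene',[s],.059))
t=cv2.imread('pics/top0.png')[:,:,::-1].copy()
for lo,hi in(((80,150,90),(95,255,255)),((25,150,90),(33,255,255))):
    _,b=blobs(t,lo,hi,(300,240,380,290)); print(b,plane('top',[b[0][1]],.055))
print('post',plane('top',[(336,136)],.01),'mouse',plane('top',[(236,277)],.03),'mat',plane('top',[(284,179),(371,187),(367,242),(278,231)],.004).round(3))
R=cv2.Rodrigues(r.get_obs()['orientation'])[0]; print(R.round(3))
E
```

```text
foot [[0.5424 0.3606 0.001 ]
 [0.5552 0.4309 0.001 ]
 [0.4848 0.4394 0.001 ]] ctr [0.51356716 0.3999699  0.001     ] 0.07144709919872161 0.07094648484229661
foot top view near edge [[0.4877 0.4384 0.004 ]
 [0.4776 0.3675 0.004 ]]
box scene [[0.4933 0.3784 0.153 ]
 [0.5359 0.3717 0.153 ]
 [0.5482 0.4475 0.153 ]
 [0.5047 0.454  0.153 ]] [0.52051951 0.41287692 0.153     ]
box top [[0.5471 0.4398 0.153 ]
 [0.5337 0.3627 0.153 ]
 [0.4881 0.3711 0.153 ]
 [0.5025 0.448  0.153 ]] [0.5178462 0.4053863 0.153    ]
lens tip top [[0.5292 0.3283 0.13  ]
 [0.4878 0.3322 0.13  ]
 [0.5111 0.3238 0.13  ]]
lens scene left [[0.4815 0.3247 0.13  ]
 [0.5224 0.329  0.13  ]
 [0.5342 0.3503 0.13  ]]
(array([ 0.51002697, -0.19904329,  0.05701113]), np.float64(0.0035806676127684025)) [[ 0.51093459 -0.19494348  0.059     ]]
(array([ 0.51695565, -0.05346937,  0.05749277]), np.float64(0.0033599856619852095)) [[ 0.51737357 -0.05045797  0.059     ]]
[([313, 256, 18, 18, 238], [321.38, 264.84])] [[ 0.37954042 -0.09377592  0.055     ]]
[([348, 257, 18, 18, 254], [356.75, 265.69])] [[ 0.37518288 -0.19013813  0.055     ]]
post [[ 0.76261174 -0.16852088  0.01      ]] mouse [[0.35202098 0.14196962 0.03      ]] mat [[ 0.634 -0.006  0.004]
 [ 0.603 -0.263  0.004]
 [ 0.441 -0.238  0.004]
 [ 0.479  0.018  0.004]]
[[-0.936  0.351 -0.   ]
 [ 0.351  0.936 -0.002]
 [-0.    -0.002 -1.   ]]
```

>>> carry_out:
  moves:
    - [-0.02,-0.017,0,0,0.085]
    - [-0.05,-0.043,0,0,0.085]
    - [-0.085,-0.073,0,0,0.085]
    - [-0.12,-0.104,0,0,0.085]
    - [-0.155,-0.134,0,0,0.085]
    - [-0.19,-0.164,0,0,0.085]
    - [-0.22,-0.19,0,0,0.085]
    - [-0.24,-0.207,0,0,0.085]

```text
clock: 0.9
tcp_pos: [0.3904, 0.3506, 0.4045]
orientation: [0.566, 3.09, -0.002]
contact_force: [-0.3, 0.8, -0.6]
grip_width: 0.0853
gripper_force: 0.0
```

```bash
cat >> h.py <<'E'
def go(p):
    o=r.get_obs(); R=cv2.Rodrigues(o['orientation'])[0]
    print(o['clock'],'tcp',o['tcp_pos'].round(4),'q',o['joints'].round(2),'ori',R.round(3)[:,:2].tolist(),R[:,2].round(4),'F',o['contact_force'].round(2),'w',round(o['grip_width'],4),round(o['gripper_force'],1))
    d=R.T@(np.array(p)-o['tcp_pos']); print('shift',d.round(4))
E
python3 -c "
from h import *
go([0.5105,-0.1975,0.404])"
```

```text
0.9 tcp [0.3904 0.3506 0.4045] q [-0.95  0.23  0.12  1.92 -0.03  1.    0.39] ori [[-0.935, 0.354], [0.354, 0.935], [-0.0, -0.001]] [-1.0e-04 -1.2e-03 -1.0e+00] F [-0.29  0.76 -0.56] w 0.0853 0.0
shift [-0.3065 -0.47    0.0012]
```

>>> carry_out:
  moves:
    - [-0.015,-0.022,0,0,0.085]
    - [-0.04,-0.061,0,0,0.085]
    - [-0.065,-0.1,0,0,0.085]
    - [-0.09,-0.138,0,0,0.085]
    - [-0.115,-0.176,0,0,0.085]
    - [-0.14,-0.215,0,0,0.085]
    - [-0.165,-0.253,0,0,0.085]
    - [-0.19,-0.291,0,0,0.085]

```text
clock: 1.7
tcp_pos: [0.4646, 0.0128, 0.4047]
orientation: [0.56, 3.091, 0.0]
contact_force: [0.9, 0.4, 0.7]
grip_width: 0.085
gripper_force: 0.0
```

```bash
python3 -c "
from h import *
go([0.5105,-0.1975,0.404])"
```

```text
1.7 tcp [0.4646 0.0128 0.4047] q [-0.5   0.12  0.37  2.06 -0.05  0.97  1.11] ori [[-0.936, 0.351], [0.351, 0.936], [0.0, 0.0]] [ 1.e-04  3.e-04 -1.e+00] F [0.86 0.45 0.71] w 0.085 0.0
shift [-0.1168 -0.1808  0.0006]
```

>>> carry_out:
  moves:
    - [-0.025,-0.038,0,0,0.085]
    - [-0.05,-0.077,0,0,0.085]
    - [-0.075,-0.116,0,0,0.085]
    - [-0.1,-0.154,0.01,0,0.085]
    - [-0.115,-0.177,0.04,0,0.085]
    - [-0.117,-0.181,0.07,0,0.085]
    - [-0.117,-0.181,0.1,0,0.085]
    - [-0.117,-0.181,0.12,0,0.085]

```text
clock: 2.5
tcp_pos: [0.5099, -0.1959, 0.2823]
orientation: [-0.561, -3.088, 0.0]
contact_force: [0.2, 0.4, 0.1]
grip_width: 0.0852
gripper_force: 0.0
```

```bash
python3 - <<'E'
from h import *
go([0.5105,-0.1975,0.187])
s=r.grab_frame('scene');t=r.grab_frame('top')
out=np.hstack([cv2.resize(s[100:220,160:280],(400,400),interpolation=2),cv2.resize(t[165:285,280:400],(400,400),interpolation=2)])
cv2.imwrite('pics/b1.png',out[:,:,::-1])
E
```

```text
2.5 tcp [ 0.5099 -0.1959  0.2823] q [-0.1   0.45  0.45  1.99 -0.28  0.76  1.72] ori [[-0.936, 0.352], [0.352, 0.936], [0.003, -0.001]] [-3.e-03  5.e-04 -1.e+00] F [0.23 0.36 0.08] w 0.0852 0.0
shift [-0.0014 -0.0012  0.0953]
```

View pics/b1.png

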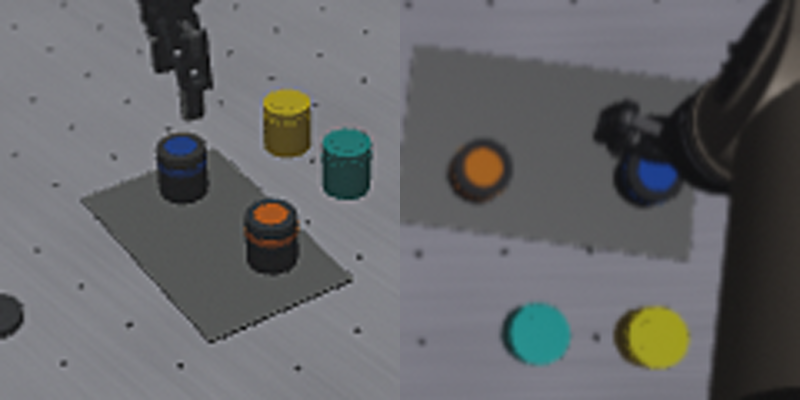

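The gripper hangs over the blue cell, with its disc at crop (655,175) beside the finger. Next I'll descend.

>>> carry_out:
  moves:
    - [0,0,0.02,0,0.085]
    - [0,0,0.04,0,0.085]
    - [0,0,0.06,0,0.085]
    - [0,0,0.075,0,0.085]
    - [0,0,0.085,0,0.085]
    - [0,0,0.092,0,0.085]
    - [0,0,0.095,0,0.085]
    - [0,0,0.095,0,0.085]
  force: 40

```text
clock: 3.4
tcp_pos: [0.5109, -0.1959, 0.1898]
orientation: [0.561, 3.091, 0.0]
contact_force: [-0.7, -0.0, 0.3]
grip_width: 0.0848
gripper_force: 0.0
```

```bash
python3 -c "
from h import *
go([0.5105,-0.1975,0.187])"
```

```text
3.4 tcp [ 0.5109 -0.1959  0.1898] q [-0.02  0.6   0.36  2.03 -0.37  0.57  1.8 ] ori [[-0.936, 0.351], [0.351, 0.936], [-0.0, 0.0]] [ 2.e-04  0.e+00 -1.e+00] F [-0.68 -0.    0.25] w 0.0848 0.0
shift [-0.0002 -0.0017  0.0028]
```

>>> carry_out:
  moves:
    - [0,-0.0015,0.003,0,0.085]
    - [0,-0.0015,0.003,0,0.075]
    - [0,-0.0015,0.003,0,0.068]
    - [0,-0.0015,0.003,0,0.062]
    - [0,-0.0015,0.003,0,0.057]
    - [0,-0.0015,0.003,0,0.053]
    - [0,-0.0015,0.003,0,0.049]
    - [0,-0.0015,0.003,0,0.044]
  force: 40

```text
clock: 4.2
tcp_pos: [0.5102, -0.1973, 0.187]
orientation: [0.561, 3.091, 0.0]
contact_force: [-2.4, 0.7, 5.2]
grip_width: 0.0488
gripper_force: 40.6
```

>>> carry_out:
  moves:
    - [0,0,0,0,0.04]
    - [0,0,0,0,0.04]
    - [0,0,0,0,0.04]
    - [0,0,0,0,0.04]
    - [0,0,0,0,0.04]
    - [0,0,0,0,0.04]
    - [0,0,0,0,0.04]
    - [0,0,0,0,0.04]

```text
clock: 5.0
tcp_pos: [0.5102, -0.1973, 0.187]
orientation: [0.561, 3.091, 0.0]
contact_force: [-1.4, 0.2, 4.8]
grip_width: 0.0493
gripper_force: 40.7
```

```bash
python3 -c "
from h import *
go([0.5105,-0.1975,0.187])"
```

```text
5.0 tcp [ 0.5102 -0.1973  0.187 ] q [-0.02  0.6   0.35  2.03 -0.38  0.57  1.81] ori [[-0.936, 0.351], [0.351, 0.936], [-0.0, 0.0]] [ 3.e-04  0.e+00 -1.e+00] F [-1.44  0.25  4.75] w 0.0493 40.7
shift [-0.0003 -0.0001  0.    ]
```

>>> carry_out:
  moves:
    - [0,0,-0.004,0,0.04]
    - [0,0,-0.012,0,0.04]
    - [0,0,-0.022,0,0.04]
    - [0,0,-0.034,0,0.04]
    - [0,0,-0.046,0,0.04]
    - [0,0,-0.057,0,0.04]
    - [0,0,-0.065,0,0.04]
    - [0,0,-0.07,0,0.04]

```text
clock: 5.8
tcp_pos: [0.5104, -0.1972, 0.2578]
orientation: [0.56, 3.09, 0.0]
contact_force: [-0.6, -0.0, -1.4]
grip_width: 0.0492
gripper_force: 41.6
```

>>> carry_out:
  moves:
    - [0,0,0,0,0.04]
    - [0,0,0,0,0.04]
    - [0,0,0,0,0.04]
    - [0,0,0,0,0.04]
    - [0,0,0,0,0.04]
    - [0,0,0,0,0.04]
    - [0,0,0,0,0.04]
    - [0,0,0,0,0.04]

```text
clock: 6.6
tcp_pos: [0.5102, -0.1972, 0.2567]
orientation: [-0.561, -3.091, 0.0]
contact_force: [-0.6, 0.2, -2.4]
grip_width: 0.0488
gripper_force: 41.6
```

```bash
python3 - <<'E'
from h import *
go([0.5105,-0.1975,0.187])
F=[]
for i in range(6): F.append(r.get_obs()['contact_force']); s=r.grab_frame('scene')
print(np.array(F).round(2))
cv2.imwrite('pics/b2.png',cv2.resize(s[80:220,150:290],(500,500),interpolation=2)[:,:,::-1])
E
```

```text
6.6 tcp [ 0.5102 -0.1972  0.2567] q [-0.08  0.49  0.43  2.01 -0.31  0.7   1.75] ori [[-0.936, 0.351], [0.351, 0.936], [0.0, -0.0]] [-1.e-04  0.e+00 -1.e+00] F [-0.58  0.2  -2.39] w 0.0488 41.6
shift [-0.0004 -0.0002  0.0697]
[[-0.58  0.2  -2.39]
 [-0.26 -0.61 -1.56]
 [-0.54 -0.27 -2.16]
 [-0.04 -0.32 -2.09]
 [-0.17  0.47 -1.87]
 [ 0.1   0.36 -1.48]]
```

View pics/b2.png

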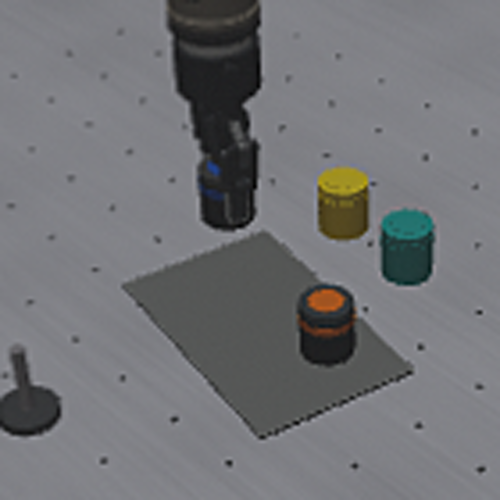

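The blue cell is lifted clear at crop (227,190) and hanging upright. The measured force is about 1.9 N, which suggests the light cell. I'll set it back gently.

>>> carry_out:
  moves:
    - [0,0,0.008,0,0.04]
    - [0,0,0.022,0,0.04]
    - [0,0,0.037,0,0.04]
    - [0,0,0.05,0,0.04]
    - [0,0,0.06,0,0.04]
    - [0,0,0.065,0,0.04]
    - [0,0,0.0675,0,0.04]
    - [0,0,0.069,0,0.04]

```text
clock: 7.7
tcp_pos: [0.5103, -0.1974, 0.1876]
orientation: [0.561, 3.091, -0.0]
contact_force: [-0.2, -0.8, -1.9]
grip_width: 0.0492
gripper_force: 41.6
```

>>> carry_out:
  moves:
    - [0,0,0.0005,0,0.04]
    - [0,0,0.001,0,0.04]
    - [0,0,0.001,0,0.04]
    - [0,0,0.001,0,0.04]
    - [0,0,0.001,0,0.04]
    - [0,0,0.001,0,0.04]
    - [0,0,0.001,0,0.04]
    - [0,0,0.001,0,0.04]
  force: 25

```text
clock: 8.5
tcp_pos: [0.5105, -0.1973, 0.187]
orientation: [0.56, 3.09, 0.0]
contact_force: [-0.2, 0.9, 5.0]
grip_width: 0.0492
gripper_force: 42.0
```

>>> carry_out:
  moves:
    - [0,0,0,0,0.05]
    - [0,0,0,0,0.052]
    - [0,0,0,0,0.056]
    - [0,0,0,0,0.062]
    - [0,0,0,0,0.07]
    - [0,0,0,0,0.085]
    - [0,0,0,0,0.085]
    - [0,0,0,0,0.085]

```text
clock: 9.3
tcp_pos: [0.5102, -0.1972, 0.1867]
orientation: [-0.561, -3.091, -0.0]
contact_force: [0.0, -0.3, -0.2]
grip_width: 0.0851
gripper_force: 0.0
```

>>> carry_out:
  moves:
    - [0,0,-0.005,0,0.085]
    - [0,0,-0.02,0,0.085]
    - [0,0,-0.04,0,0.085]
    - [0,0,-0.06,0,0.085]
    - [0,0,-0.08,0,0.085]
    - [0,0,-0.095,0,0.085]
    - [0,0,-0.105,0,0.085]
    - [0,0,-0.11,0,0.085]

```text
clock: 10.1
tcp_pos: [0.5104, -0.1973, 0.2983]
orientation: [0.56, 3.089, 0.0]
contact_force: [0.1, -0.5, 0.0]
grip_width: 0.0853
gripper_force: 0.0
```

```bash
python3 - <<'E'
from h import *
go([0.5172,-0.0525,0.297])
F=[]
for i in range(6): F.append(r.get_obs()['contact_force'][2]); s=r.grab_frame('scene')
print(np.mean(F))
print(blobs(s,(105,120,50),(130,255,255),(185,130,265,200))[1],blobs(s,(3,150,90),(17,255,255),(185,130,265,200))[1])
E
```

```text
10.1 tcp [ 0.5104 -0.1973  0.2983] q [-0.11  0.43  0.46  1.98 -0.27  0.78  1.72] ori [[-0.936, 0.351], [0.351, 0.936], [-0.002, 0.001]] [ 2.e-03 -2.e-04 -1.e+00] F [ 0.13 -0.5   0.04] w 0.0853 0.0
shift [0.0445 0.138  0.0013]
0.007875939509918195
[([209, 141, 10, 6, 45], [213.89, 143.51]), ([208, 150, 10, 3, 18], [212.39, 151.33])] [([236, 161, 11, 6, 52], [240.79, 163.62])]
```

>>> carry_out:
  moves:
    - [0.006,0.018,0,0,0.085]
    - [0.015,0.045,0,0,0.085]
    - [0.024,0.075,0,0,0.085]
    - [0.034,0.105,0,0,0.085]
    - [0.04,0.125,0,0,0.085]
    - [0.044,0.136,0.005,0,0.085]
    - [0.0445,0.138,0.02,0,0.085]
    - [0.0445,0.138,0.035,0,0.085]

```text
clock: 11.2
tcp_pos: [0.517, -0.0522, 0.2608]
orientation: [0.56, 3.091, -0.0]
contact_force: [0.5, -0.4, -0.9]
grip_width: 0.0854
gripper_force: 0.0
```

>>> carry_out:
  moves:
    - [0,0,0,0,0.085]
    - [0,0,0.015,0,0.085]
    - [0,0,0.03,0,0.085]
    - [0,0,0.045,0,0.085]
    - [0,0,0.06,0,0.085]
    - [0,0,0.068,0,0.085]
    - [0,0,0.072,0,0.085]
    - [0,0,0.072,0,0.085]

```text
clock: 12.0
tcp_pos: [0.517, -0.0527, 0.1896]
orientation: [-0.561, -3.091, 0.0]
contact_force: [0.4, 0.6, -0.6]
grip_width: 0.0849
gripper_force: 0.0
```

```bash
python3 -c "
from h import *
go([0.5172,-0.0525,0.187])"
```

```text
12.0 tcp [ 0.517  -0.0527  0.1896] q [-0.29  0.57  0.34  2.09 -0.36  0.54  1.53] ori [[-0.936, 0.352], [0.352, 0.936], [0.0, -0.0]] [-4.e-04 -1.e-04 -1.e+00] F [ 0.39  0.6  -0.62] w 0.0849 0.0
shift [-0.0001  0.0003  0.0026]
```

>>> carry_out:
  moves:
    - [0,0,0.003,0,0.085]
    - [0,0,0.003,0,0.075]
    - [0,0,0.003,0,0.068]
    - [0,0,0.003,0,0.062]
    - [0,0,0.003,0,0.057]
    - [0,0,0.003,0,0.053]
    - [0,0,0.003,0,0.049]
    - [0,0,0.003,0,0.044]
  force: 45

```text
clock: 12.8
tcp_pos: [0.517, -0.0526, 0.187]
orientation: [0.561, 3.091, 0.0]
contact_force: [-1.7, -0.3, 4.3]
grip_width: 0.0492
gripper_force: 45.7
```

>>> carry_out:
  moves:
    - [0,0,0,0,0.04]
    - [0,0,0,0,0.04]
    - [0,0,0,0,0.04]
    - [0,0,-0.004,0,0.04]
    - [0,0,-0.012,0,0.04]
    - [0,0,-0.022,0,0.04]
    - [0,0,-0.034,0,0.04]
    - [0,0,-0.046,0,0.04]

```text
clock: 13.6
tcp_pos: [0.517, -0.0524, 0.2339]
orientation: [0.56, 3.091, 0.0]
contact_force: [0.0, -0.7, -3.1]
grip_width: 0.0491
gripper_force: 47.1
```

>>> carry_out:
  moves:
    - [0,0,-0.011,0,0.04]
    - [0,0,-0.019,0,0.04]
    - [0,0,-0.024,0,0.04]
    - [0,0,-0.024,0,0.04]
    - [0,0,-0.024,0,0.04]
    - [0,0,-0.024,0,0.04]
    - [0,0,-0.024,0,0.04]
    - [0,0,-0.024,0,0.04]

```text
clock: 14.4
tcp_pos: [0.5169, -0.0524, 0.2564]
orientation: [-0.561, -3.091, 0.0]
contact_force: [-0.7, 0.6, -3.0]
grip_width: 0.049
gripper_force: 47.1
```

```bash
python3 - <<'E'
from h import *
go([0.49,0.231,0.286])
F=[]
for i in range(6): F.append(r.get_obs()['contact_force'][2]); s=r.grab_frame('scene')
print(np.round(F,2),np.mean(F))
cv2.imwrite('pics/o1.png',cv2.resize(s[80:220,180:320],(500,500),interpolation=2)[:,:,::-1])
E
```

```text
14.4 tcp [ 0.5169 -0.0524  0.2564] q [-0.35  0.45  0.42  2.07 -0.29  0.67  1.47] ori [[-0.936, 0.351], [0.351, 0.936], [0.001, -0.0]] [-7.e-04 -1.e-04 -1.e+00] F [-0.65  0.6  -2.98] w 0.049 47.1
shift [ 0.1247  0.2559 -0.0296]
[-2.98 -3.03 -2.52 -3.64 -3.6  -3.21] -3.165548196847413
```

View pics/o1.png

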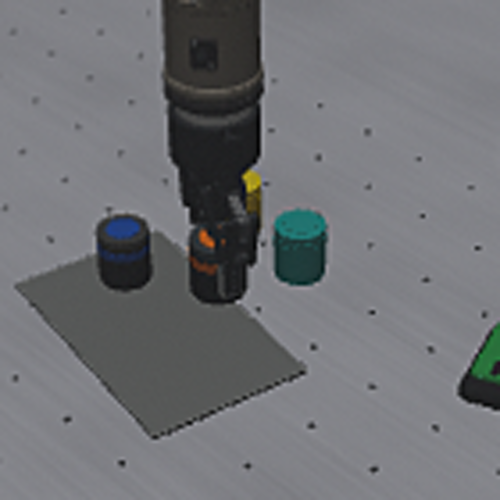

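The orange cell is held upright at crop (215,265), and blue is standing on the mat at (124,250). Orange measures about 3.2 N against about 1.9 N for blue, so orange is the heavier one. I'll take it to the view point, turning the fingers so they don't stand between the lens and the cell.

>>> carry_out:
  moves:
    - [0,0,-0.01,0.02,0.04]
    - [0.006,0.012,-0.018,0.08,0.04]
    - [0.016,0.032,-0.025,0.17,0.04]
    - [0.028,0.057,-0.0295,0.27,0.04]
    - [0.04,0.082,-0.0295,0.37,0.04]
    - [0.052,0.107,-0.0295,0.47,0.04]
    - [0.064,0.132,-0.0295,0.57,0.04]
    - [0.076,0.157,-0.0295,0.67,0.04]

```text
clock: 15.5
tcp_pos: [0.5009, 0.1225, 0.287]
orientation: [1.552, 2.731, 0.002]
contact_force: [0.8, 0.2, -3.2]
grip_width: 0.0494
gripper_force: 47.4
```

```bash
python3 -c "
from h import *
go([0.49,0.231,0.2855])"
```

```text
15.5 tcp [0.5009 0.1225 0.287 ] q [-0.84  0.43  0.6   2.07 -0.35  0.74  0.52] ori [[-0.512, 0.859], [0.859, 0.512], [0.0, 0.001]] [ 7.e-04  7.e-04 -1.e+00] F [ 0.8   0.23 -3.25] w 0.0494 47.4
shift [0.0988 0.0462 0.0016]
```

>>> carry_out:
  moves:
    - [0.014,0.007,0,0.1,0.04]
    - [0.032,0.015,0,0.2,0.04]
    - [0.05,0.023,0,0.3,0.04]
    - [0.066,0.031,0,0.4,0.04]
    - [0.08,0.038,0.001,0.5,0.04]
    - [0.09,0.042,0.001,0.59,0.04]
    - [0.096,0.045,0.001,0.66,0.04]
    - [0.099,0.046,0.001,0.7,0.04]

```text
clock: 16.3
tcp_pos: [0.4892, 0.2312, 0.2858]
orientation: [-2.391, -2.037, -0.001]
contact_force: [-0.4, 0.1, -3.1]
grip_width: 0.0489
gripper_force: 47.3
```

>>> carry_out:
  moves:
    - [0,0,0,0,0.04]
    - [0,0,0,0,0.04]
    - [0,0,0,0,0.04]
    - [0,0,0,0,0.04]
    - [0,0,0,0,0.04]
    - [0,0,0,0,0.04]
    - [0,0,0,0,0.04]
    - [0,0,0,0,0.04]

```text
clock: 17.1
tcp_pos: [0.4893, 0.2298, 0.2852]
orientation: [-2.39, -2.039, 0.0]
contact_force: [-0.3, 0.5, -3.7]
grip_width: 0.049
gripper_force: 47.3
```

```bash
python3 - <<'E'
from h import *
go([0.49,0.231,0.2855])
s=r.grab_frame('scene');t=r.grab_frame('top')
a=cv2.resize(s[165:265,290:390],(400,400),interpolation=2)
b=cv2.resize(t[165:265,110:210],(400,400),interpolation=2)
cv2.imwrite('pics/v1.png',np.hstack([a,b])[:,:,::-1])
for p in([.489,.2314,.13],[.489,.2314,.1025],[.489,.2314,.1575],[.505,.331,.13]):
  for n in('scene','top'):
    c=r.calibration(n);K=np.array([[c['fx'],0,c['cx']],[0,c['fy'],c['cy']],[0,0,1]])
    print(n,cv2.projectPoints(np.array([p]),c['rvec'],c['tvec'],K,np.array([c['k1'],0,0,0]))[0].ravel().round(1))
E
```

```text
17.1 tcp [0.4893 0.2298 0.2852] q [-1.15  0.52  0.78  2.02 -0.51  0.8  -0.23] ori [[0.157, 0.988], [0.988, -0.157], [0.0, -0.0]] [-0.  0. -1.] F [-0.34  0.52 -3.73] w 0.049 47.3
shift [ 0.0013  0.0005 -0.0003]
scene [316.1 185.1]
top [199.3 225.1]
scene [315.2 192.6]
top [200.7 226.1]
scene [317.  177.4]
top [197.9 224. ]
scene [340.8 206.1]
top [161.2 220. ]
```

View pics/v1.png

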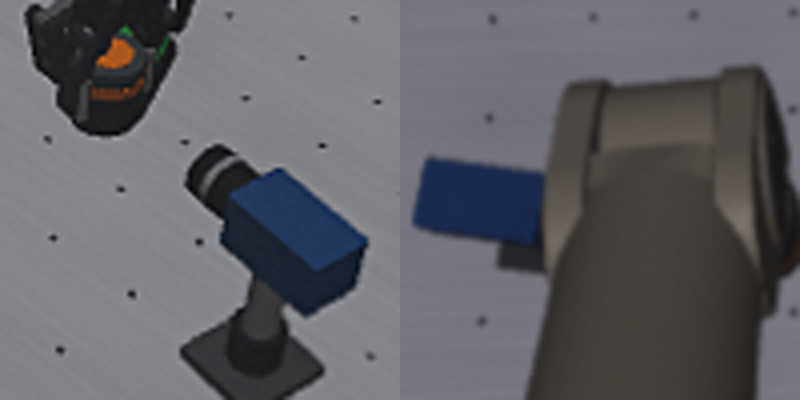

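In the scene half, the cell is held upright with its disc at about (114,52), on the lens axis ahead of the barrel at (205,170). The TCP is within about 1.5 mm of the computed view point. The top half shows only the arm hiding the cell.

```bash
python3 -c "
from h import *
s=r.grab_frame('scene'); print(blobs(s,(105,120,50),(130,255,255),(185,130,265,200))[1], abs(r.get_obs()['qvel']).max())
print(r.hand_in())"
```

```text
[([210, 141, 9, 6, 43], [214.05, 143.56]), ([208, 149, 13, 4, 22], [213.64, 151.14])] 0.001157695561537182
the job is handed in; nothing more can be done
None
```

The job is handed in: orange is the heavier cell (about 3.2 N against 1.9 N for blue) and is held upright and still in front of the lens, within about 2 mm of the view point I computed; blue stands released on the mat.

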